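Stack a parallel-plate flow cell on its guide pins

ROBOT

A 6-joint arm with a two-finger parallel gripper is mounted at the origin on the work surface; the furniture and walls round the work are solid. World frame = base frame: x ahead of the robot, y to its left, z up, the work surface at z = 0. Lengths are in m, angles in rad, forces in N, time in s.
With the tool pointing down it reaches from about 0.4 to 0.825 m from the base axis. Payload 7 kg.
Tool frame: the origin (TCP) lies at the very end of the fingers, on their centre line; the grasp point (between the pads) lies 19 mm behind it; z points along the fingers, y is the line along which they close (so a half turn about z gives the same grasp; the last joint's range is limited). The gripper opens to 88 mm and grips with 3 to 60 N. Pads are 19 mm wide; open, the fingers measure 130 mm over their backs; the gripper's body (78 mm by 193 mm) begins 47 mm behind the grasp point.
Start: joints at [-1.056, 0.359, 0.012, 0, -1.224, -0.288], TCP at [0.152, -0.658, 0.227] pointing down, gripper open.
Joint ranges: [-3.07, 3.07], [-1.43, 2.12], [-1.02, 1.25], [-3.03, 1.67], [-3.05, -0], [-3.03, 3.03]. Speed limits (rad/s): [2.39, 2.39, 3.01, 3.14, 3.14, 3.14].

INTERFACE

Orientations are given as [roll, pitch, yaw] about the fixed x, y, z axes, in that order (R = Rz(yaw) Ry(pitch) Rx(roll)).
In Python, from station import arm, vision gives the robot as it stands. The module is installed in compiled form; this text tells all that it offers.
- The arm moves only by the tool jog_arm, never from a script. Its argument "steps" is a list that holds one entry, the list of rows, each a list of 7 numbers: the closure in counts, from 0 (fully open) to 255 (shut), then the shift along the tool's x, y, z scaled (see below), then the turn, a rotation vector about the tool's x, y, z scaled (see below). In form: [[[grip, dx, dy, dz, rx, ry, rz], ...]]. A call has 1 to 8 rows; each row is the pose to reach, as a shift and turn from the pose commanded when the call began, along the tool's axes at that moment; what a row does not reach only later rows make up. The controller multiplies each number of a shift by 250 mm and each number of a turn by 45 degrees. A row lasts 1/10 s, in which the tool goes at most 50 mm and 8.59 degrees, less where a joint would pass 70% of its speed; a pose out of reach is approached as far as the arm can. A call with a number of a shift or a turn outside -1 to 1 is refused whole. A call with a gripper value outside its range is refused whole. The fingers move at their own pace and stop on an object; "newtons" is the grip in N (left out, the last holds). Time passes only in rows, so rows that repeat a pose let the fingers close. It gives the time, the measured TCP pose, the force, the opening and the grip force at its end, in the units of the state.
- arm.get_state(): the state, without advancing time (a new reading comes with each control period).
- vision.grab_frame(name): name is "scene" or "top" or "wrist"; returns a dict with "color" (420x560x3 uint8, red, green, blue), "vfov" (degrees; the focal length in pixels is half the picture's height over the tangent of half this angle, whatever the lens; pixels are square), "cx", "cy" (the principal point, pixels), "k1" (the pictures are not rectified: a ray, as slopes to the right and down, at radius r is drawn at 1 + k1 r^2 times it, then the intrinsics apply), "extrinsics" (4x4, takes a point from world to camera coordinates). Camera axes: x right, y down, z forward; pixel columns grow to the right and rows downward; lengths in m; the calibration is good to about 2 mm. A picture is of the moment at which its call begins. There is no depth.
- arm.job_done(): hands the job in; it is judged then, once.
The state is a dict: "t": time; "q": joint angles; "qd": joint speeds; "joint_efforts": joint torques, N m; "eef_pos": TCP position; "ee_rot": TCP orientation; "force": force on the tool from outside, world axes, zero at the start; "moment": the same for the moment, N m; "width": finger opening in m; "gripper_force": force on a finger pad.
Only numpy, scipy, OpenCV 4.12 (cv2) and the standard library are available. Lean on these libraries where they do the work, as an engineer would, in place of code of your own. Each camera call takes 0.05 s, during which the arm holds its last target. There are 200 camera calls.

TASK

Build up the flow cell on the two guide pins of the assembly jig: first the solid electrode with its tab to the left (as the robot sees it), on that the white flow frame, on that the mesh electrode with its tab to the right so that the two tabs cannot short, and last the steel port plate with its hose barbs upward. Every part goes over both pins and lies flat on the one below; do not knock over the sample vials, and keep the arm off the power supply close beside its left shoulder.

Things in the scene. Friction and masses are not known exactly. Their poses are not given: they have to be found in the camera images.
- jig_seat (a point): assembly jig, fixed: aluminium base 60 x 90 x 10 mm (own x by y), on it a steel end plate 44 x 64 x 10 mm. Point: centre of that plate's top, 20 mm above the bench. Own y points left (within 0.2 rad), z up. Two upright 8 mm pins at own y = +-22 mm rise 40 mm above the point, the top 8 mm tapered. (The power supply's knobs: y = 0.24 m, x = -0.06 to 0.16 m; its top is 0.13 m high)
- solid_mid (a point): solid electrode: plain copper plate 44 x 64 mm (own x by y), two 11 mm holes for the pins at own y = +-22 mm; 8 mm thick, 0.18 kg; one flat tab (16 mm wide, 3 mm thick) sticks out 20 mm from a short edge, in own +y. Point: centre of the plate, half-way up; z up. Lies flat on the bench, tab to the left within 0.3 rad. Grip across the 44 mm
- solid_tab (a point): end of the solid electrode's tab, 52 mm from the plate's centre along its own +y
- frame_mid (a point): flow frame: white plastic, 44 x 64 mm (own x by y), two 11 mm holes for the pins at own y = +-22 mm; 10 mm thick, 0.05 kg; open 24 x 26 mm window with a black seal cord round it, no tab. Point: its centre (in the window), half-way up; z up. Lies flat on the bench. Either end may be left in the stack. Grip across the 44 mm
- mesh_mid (a point): mesh electrode: grey metal plate 44 x 64 mm (own x by y), two 11 mm holes for the pins at own y = +-22 mm; 8 mm thick, 0.11 kg; 24 x 26 mm window of expanded mesh; one flat tab (16 mm wide, 3 mm thick) sticks out 20 mm from a short edge, in own -y. Point: centre of the mesh, half-way up; z up. Lies flat on the bench, tab to the right within 0.3 rad. Grip across the 44 mm
- mesh_tab (a point): end of the mesh electrode's tab, 52 mm from the plate's centre along its own -y
- port_mid (a point): port plate: thick steel plate 44 x 64 mm (own x by y), two 11 mm holes for the pins at own y = +-22 mm; 14 mm thick, 0.29 kg; two brass hose barbs stand 24 mm up from its top face at own (-10, 7) and (10, -7) mm. Point: centre of the plate without barbs, 7 mm up; z up. Lies flat on the bench. Either end may be left in the stack. Grip across the 44 mm
- vial_black_mid (a point): sample vial with a black cap standing at the far edge of the work, 27 mm thick, 50 mm tall; its centre, half-way up. To be left standing
- vial_white_mid (a point): sample vial with a white cap standing at the far edge of the work, 27 mm thick, 50 mm tall; its centre, half-way up. To be left standing
There are look-alikes about, which are no part of the job. Of the things that look like the part that bears solid_mid, take the one that is farthest to the robot's right at the start.

How it is judged:
On the way, in this order (a step that is already met when the one before it is completed fails the run):
1. the solid electrode lies on the jig's lower end plate, over both pins, tab to the left (horizontal distance between solid_mid and jig_seat below 0.004 m and z of solid_mid in the frame of jig_seat between 0.002 and 0.006 m and angle between the y axis of solid_mid and the y axis of jig_seat, either way round below 0.15 rad and angle between solid_mid's own z axis and vertical below 0.06 rad and y of solid_tab in the frame of jig_seat above 0.04 m), for 0.2 s.
2. the flow frame lies on the solid electrode, over both pins (horizontal distance between frame_mid and jig_seat below 0.004 m and z of frame_mid in the frame of jig_seat between 0.011 and 0.015 m and angle between the y axis of frame_mid and the y axis of jig_seat, either way round below 0.15 rad and angle between frame_mid's own z axis and vertical below 0.06 rad), for 0.2 s.
3. the mesh electrode lies on the flow frame, over both pins, tab to the right (horizontal distance between mesh_mid and jig_seat below 0.004 m and z of mesh_mid in the frame of jig_seat between 0.02 and 0.024 m and angle between the y axis of mesh_mid and the y axis of jig_seat, either way round below 0.15 rad and angle between mesh_mid's own z axis and vertical below 0.06 rad and y of mesh_tab in the frame of jig_seat below -0.04 m), for 0.2 s.
4. the port plate closes the stack, over both pins (horizontal distance between port_mid and jig_seat below 0.004 m and z of port_mid in the frame of jig_seat between 0.031 and 0.035 m and angle between the y axis of port_mid and the y axis of jig_seat, either way round below 0.15 rad and angle between port_mid's own z axis and vertical below 0.06 rad), for 0.2 s.
At the end, for the whole second after the job is handed in: From the seat upward: solid electrode (tab left), flow frame, mesh electrode (tab right), port plate; each within 4 mm of the seat's centre, 2 mm of its height in the closed stack (centres 4, 13, 22, 33 mm up), 0.15 rad of the jig's direction, flat within 0.06 rad; the vials stand (all of step 1 and all of step 2 and all of step 3 and all of step 4); the robot touches nothing.
It fails at once if a sample vial is knocked over (angle between any of vial_black_mid, vial_white_mid's own z axis and vertical above 0.5 rad).
It also fails if it takes over 80 s, if anything falls off the work surface, if the arm or the gripper's body presses on something with over 40 N, if the wrist force passes 120 N, or if a joint passes its speed limit or range.

## Working session

There is one attempt and no reset: what is moved stays moved. The work goes in short steps, Python scripts to look and compute and a tool call to move; the robot and the scene stay as the last step left them, time stands still between calls to the robot, and variables do not carry over. Pictures are saved under pics/ and viewed, at most 14 in all, crops included, and the job is handed in when it is done.

Besides the shell and the picture viewer there is one more tool, called after "Emit:" as a command line: name --argument value ..., lists and objects as JSON in quotes. jog_arm: Moves the arm, as the interface text tells. Its arguments: {"type":"object","properties":{"steps":{"type":"array","items":{"type":"array","items":{"type":"array","items":{"type":"number"}}}},"newtons":{"type":"number"}},"required":["steps"]}

```bash
mkdir -p pics; cat > h.py <<'E'
import numpy as np, cv2, json
from station import arm, vision
def grab(n,save=None):
    f=vision.grab_frame(n); 
    if save: cv2.imwrite('pics/'+save,f['color'][:,:,::-1])
    return f
def ray(f,u,v):
    F=f['color'].shape[0]/2/np.tan(np.radians(f['vfov'])/2)
    d=np.array([(u-f['cx'])/F,(v-f['cy'])/F]); s=d.copy()
    for _ in range(30): s=d/(1+f['k1']*(s@s))
    E=np.array(f['extrinsics']); R=E[:3,:3]
    return -R.T@E[:3,3], R.T@np.array([s[0],s[1],1.])
def onz(f,u,v,z):
    o,d=ray(f,u,v); return o+d*(z-o[2])/d[2]
def proj(f,p):
    F=f['color'].shape[0]/2/np.tan(np.radians(f['vfov'])/2)
    E=np.array(f['extrinsics']); c=E[:3,:3]@np.asarray(p,float)+E[:3,3]; s=c[:2]/c[2]; s=s*(1+f['k1']*(s@s))
    return s*F+[f['cx'],f['cy']]
E
python3 - <<'E'
from h import *
for n in ['scene','top','wrist']:
    f=grab(n,n+'0.png'); E=np.array(f['extrinsics']); print(n,f['vfov'],f['cx'],f['cy'],f['k1'],-E[:3,:3].T@E[:3,3],E[2,:3])
s=arm.get_state();print(s)
E
```

```text
scene 51.396932030359494 280.1495657572173 208.41275693068934 -0.05890910813916094 [0.0796221  0.30639029 0.86785049] [ 0.38311802 -0.30986531 -0.87017473]
top 44.987190220452405 281.443862824967 206.18284975494188 -0.016819416380207602 [0.26218597 0.00200767 1.43953995] [ 0.12306017 -0.00109742 -0.9923986 ]
wrist 69.48894851146103 276.18410445160265 211.84152687052867 0.000672675445647841 [ 0.07522547 -0.67528293  0.38457862] [ 0.27966485  0.06719165 -0.95774363]
{'t': 0.15, 'q': array([-1.05591387e+00,  3.59243450e-01,  1.12702678e-02, -2.49969833e-04,
       -1.22411511e+00, -2.88132564e-01]), 'qd': array([ 0.00052967, -0.00242893,  0.00455377,  0.0006425 , -0.00065122,
       -0.00050797]), 'joint_efforts': array([-3.76906655e-04, -5.83276534e+01,  2.93291098e+01,  7.00124100e+00,
        8.83899367e-03, -1.22455472e-04]), 'eef_pos': array([ 0.15165534, -0.65735791,  0.22582553]), 'ee_rot': array([ 3.14028716e+00, -1.41830592e-04, -2.91492775e+00]), 'force': array([-0.07798941,  0.18643205, -0.11254345]), 'moment': array([0.02788106, 0.0712959 , 0.01887318]), 'gripper_force': 0.0, 'width': 0.08753224159232924}
```

View pics/top0.png

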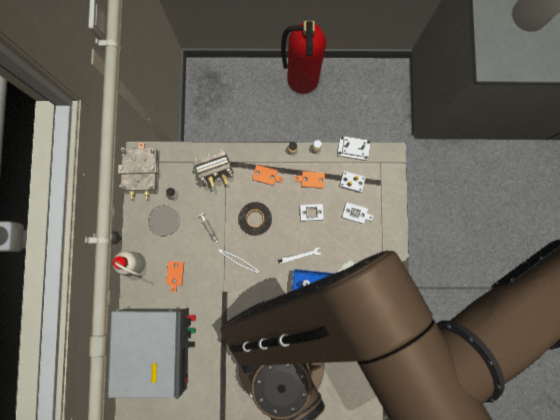

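View pics/scene0.png

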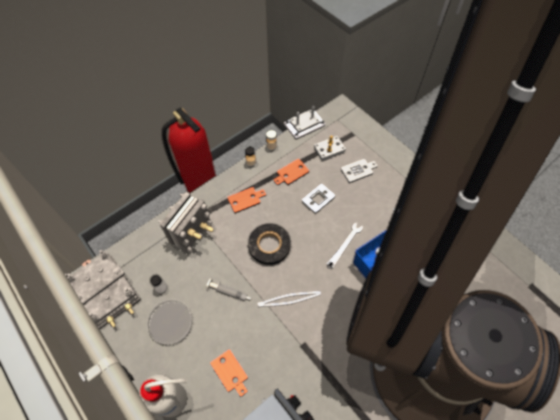

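Top view: orange copper look-alikes at (267,175), (312,180) and (175,275). The rightmost is (312,180). Frame at (312,212), mesh at (357,212), port plate at (352,181), jig at (353,147), vials at (292,147) and (316,146). Next is a close crop to check these.

```bash
python3 - <<'E'
from h import *
a=cv2.imread('pics/top0.png')[130:235,240:385]; cv2.imwrite('pics/c1.png',cv2.resize(a,None,fx=5.5,fy=5.5,interpolation=cv2.INTER_CUBIC))
f=vision.grab_frame('top')
for n,u,v,z in [('solid',312,180,.004),('frame',312,212,.01),('mesh',357,212,.008),('port',352,181,.014),('jig',353,147,.02),('vb',292,147,.05),('vw',316,146,.05)]: print(n,onz(f,u,v,z))
E
```

```text
solid [ 0.51632836 -0.08700291  0.004     ]
frame [ 0.42319807 -0.08632281  0.01      ]
mesh [ 0.42396713 -0.21437855  0.008     ]
port [ 0.51218717 -0.20047418  0.014     ]
jig [ 0.60990688 -0.20381248  0.02      ]
vb [ 0.60173219 -0.0284225   0.05      ]
vw [ 0.60491494 -0.09570266  0.05      ]
```

View pics/c1.png

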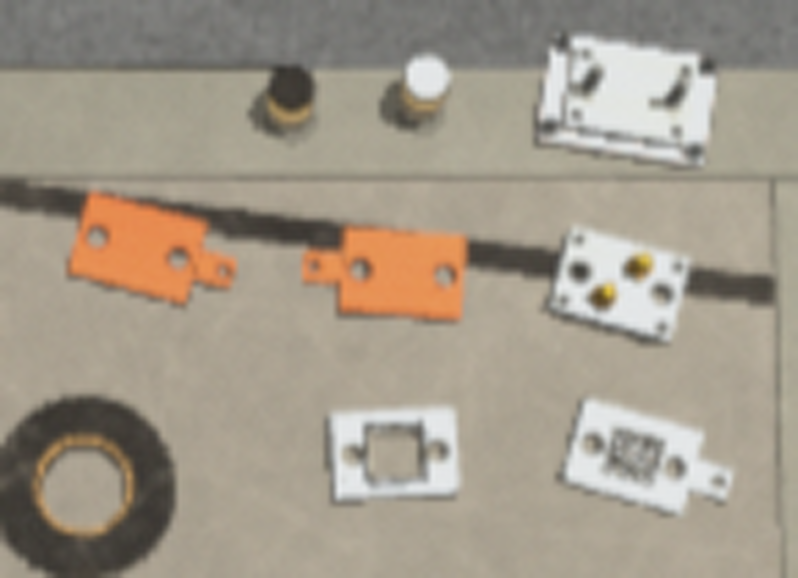

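Crop: the chosen copper plate at top px (312,180) has its tab to the left, as described. The other copper plates have their tab to the right or point another way. I'll move above the parts for a close wrist view.

```bash
cat >> h.py <<'E'
from scipy.spatial.transform import Rotation as Ro
def to(pos,yaw,s=None):
    """shift and turn numbers from the present (level) pose to pos,yaw"""
    s=s or arm.get_state(); R=Ro.from_euler('xyz',s['ee_rot'])
    T=Ro.from_euler('xyz',[np.pi,0,yaw])
    print('to',np.round(R.inv().apply(np.array(pos)-s['eef_pos'])/.25,4),np.round((R.inv()*T).as_rotvec()/np.radians(45),4))
E
python3 -c "
from h import *
to([.5,-.2,.25],-np.pi/2)"
```

```text
to [-1.769   1.4699 -0.0948] [ 1.2000e-03  7.0000e-04 -1.7114e+00]
```

Emit:
jog_arm --steps '[[[0,-0.9,0.74,-0.1,0,0,-0.85],[0,-0.9,0.74,-0.1,0,0,-0.85],[0,-0.9,0.74,-0.1,0,0,-0.85],[0,-0.9,0.74,-0.1,0,0,-0.85],[0,-0.9,0.74,-0.1,0,0,-0.85],[0,-0.9,0.74,-0.1,0,0,-0.85],[0,-0.9,0.74,-0.1,0,0,-0.85],[0,-0.9,0.74,-0.1,0,0,-0.85]]]'

```text
t: 1.0
eef_pos: [0.3301, -0.4261, 0.2519]
ee_rot: [-3.141, 0.0, -2.245]
force: [-0.2, -0.2, 0.6]
width: 0.0879
gripper_force: 0.0
```

```bash
python3 -c "
from h import *
print(arm.get_state()['eef_pos'],arm.get_state()['ee_rot'],arm.get_state()['q'])
to([.5,-.2,.25],-np.pi/2)"
```

```text
[ 0.33012996 -0.4260933   0.25189383] [-3.14095501e+00  7.28595128e-05 -2.24465706e+00] [-5.47811859e-01  1.17870235e-01 -2.49002622e-01  8.44392695e-06
 -1.20328173e+00 -1.26051924e-01]
to [-1.1307  0.0334  0.0076] [-8.00e-04 -2.00e-04 -8.58e-01]
```

Emit:
jog_arm --steps '[[[90,-1,0.03,0,0,0,-0.858],[90,-1,0.03,0,0,0,-0.858],[90,-1,0.03,0,0,0,-0.858],[90,-1,0.03,0,0,0,-0.858],[90,-1,0.03,0,0,0,-0.858],[90,-1,0.03,0,0,0,-0.858],[90,-1,0.03,0,0,0,-0.858]]]'

```text
t: 1.7
eef_pos: [0.4802, -0.2272, 0.251]
ee_rot: [3.14, 0.0, -1.573]
force: [0.0, 0.1, -1.2]
width: 0.0567
gripper_force: 0.0
```

```bash
python3 -c "
from h import *
s=arm.get_state();print(s['eef_pos'],s['ee_rot'],s['q'],s['width'])
grab('wrist','w1.png')"
```

```text
[ 0.4801817  -0.22724199  0.25096512] [ 3.14030980e+00  6.35812135e-05 -1.57290685e+00] [-7.26053042e-02  1.06247294e-01 -2.64590488e-01  2.88865243e-05
 -1.20124269e+00  7.04843667e-02] 0.05665907722415672
```

View pics/w1.png

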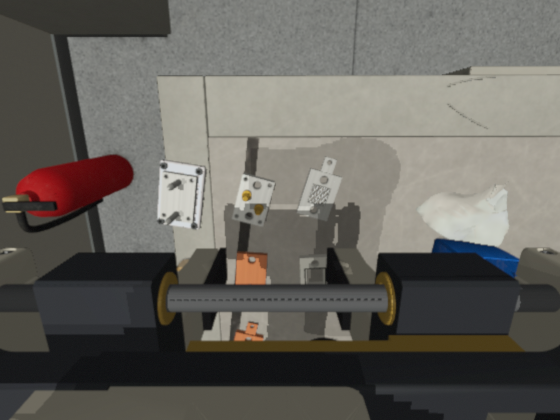

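Wrist view: jig at (180,195), port plate at (253,200), mesh at (320,190). The copper plate (252,268) and the frame (313,270) are half hidden behind the gripper. I'll shift 125 mm left.

Emit:
jog_arm --steps '[[[90,-0.5,-0.08,0,0,0,0],[90,-0.5,-0.08,0,0,0,0],[90,-0.5,-0.08,0,0,0,0],[90,-0.5,-0.08,0,0,0,0],[90,-0.5,-0.08,0,0,0,0]]]'

```text
t: 2.25
eef_pos: [0.4999, -0.1034, 0.2516]
ee_rot: [3.141, -0.0, -1.575]
force: [-0.2, -0.7, 0.1]
width: 0.0568
gripper_force: 0.0
```

```bash
python3 -c "
from h import *
s=arm.get_state();print(s['eef_pos'],s['ee_rot'],s['q'],s['width'])
f=grab('wrist','w2.png')
cv2.imwrite('pics/c2.png',cv2.resize(f['color'][60:260,110:380,::-1],None,fx=2.96,fy=2.96,interpolation=cv2.INTER_CUBIC))
import pickle; pickle.dump(f,open('w2.pkl','wb'))"
```

```text
[ 0.4999368 -0.1033738  0.2515583] [ 3.14140708e+00 -1.59683867e-04 -1.57464463e+00] [ 1.81350904e-01  6.92309094e-02 -3.04793775e-01  1.31889733e-04
 -1.19698345e+00 -1.85247398e-01] 0.05681267422147398
```

View pics/c2.png

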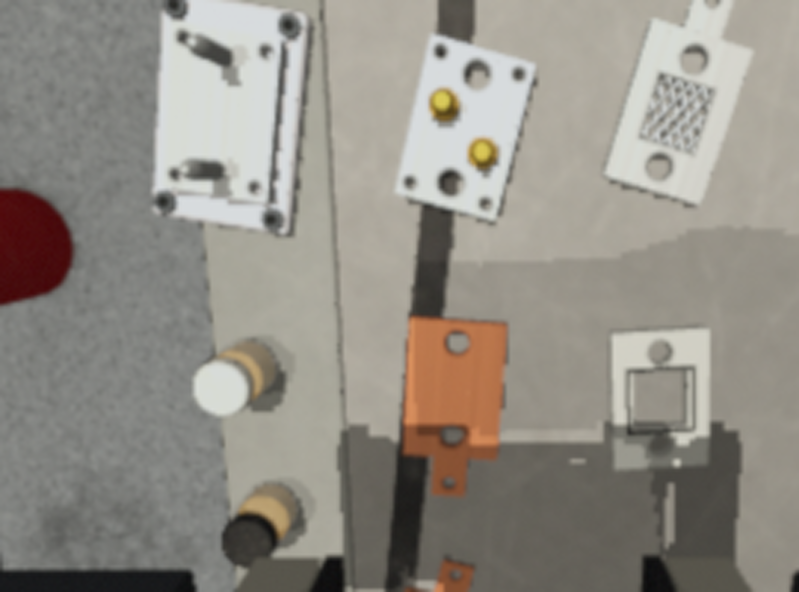

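Wrist crop: everything is in view, full-image pixel = crop/2.96 + (110,60). The copper holes are at crop (457,342) and (452,434). Next is a closer jig view.

Emit:
jog_arm --steps '[[[90,0.18,-0.42,0.1,0,0,0],[90,0.18,-0.42,0.1,0,0,0],[90,0.18,-0.42,0.1,0,0,0],[90,0.18,-0.42,0.1,0,0,0],[90,0.18,-0.42,0.1,0,0,0]]]'

```text
t: 2.8
eef_pos: [0.6045, -0.1493, 0.2257]
ee_rot: [3.14, -0.0, -1.576]
force: [0.7, 0.4, 0.8]
width: 0.0565
gripper_force: 0.0
```

```bash
python3 -c "
from h import *
import pickle
f=grab('wrist','w3.png');pickle.dump(f,open('w3.pkl','wb'))
g=pickle.load(open('w2.pkl','rb'))
u,v=proj(f,[.61,-.204,.02]).astype(int);print(u,v)
u0=max(u-65,0);v0=max(v-50,0);print(u0,v0)
cv2.imwrite('pics/c3.png',cv2.resize(f['color'][v0:v0+100,u0:u0+130,::-1],None,fx=6,fy=6,interpolation=cv2.INTER_CUBIC))
for n,z,P in [('solid',.008,[(457,342),(452,434)]),('frame',.010,[(660,352),(660,446)]),('mesh',.008,[(694,58),(659,165)]),('port',.014,[(478,74),(451,182)]),('solidC',.008,[(412,318),(508,323),(498,459),(402,452)]),('frameC',.010,[(611,333),(711,328),(709,467),(612,471)]),('meshC',.008,[(650,20),(752,48),(696,206),(605,175)]),('portC',.014,[(433,36),(536,66),(496,221),(398,192)])]:
  q=np.array([onz(g,a/2.96+110-.5,b/2.96+60-.5,z)[:2] for a,b in P]); d=q[0]-q[1] if len(q)==2 else (q[0]+q[1]-q[2]-q[3])/2
  print(n,np.round(q.mean(0),4),np.round(np.hypot(*d),4),'ang of axis vs -y',np.round(np.arctan2(d[0],-d[1]),3))
"
```

```text
270 141
205 91
solid [ 0.517  -0.0901] 0.0433 ang of axis vs -y -0.069
frame [ 0.4227 -0.085 ] 0.0443 ang of axis vs -y 0.05
mesh [ 0.4218 -0.2088] 0.044 ang of axis vs -y -0.285
port [ 0.5109 -0.2022] 0.044 ang of axis vs -y -0.271
solidC [ 0.5168 -0.0897] 0.0637 ang of axis vs -y -0.088
frameC [ 0.4223 -0.0843] 0.0654 ang of axis vs -y 0.047
meshC [ 0.4221 -0.2081] 0.0643 ang of axis vs -y -0.281
portC [ 0.5104 -0.2015] 0.0632 ang of axis vs -y -0.262
```

View pics/c3.png

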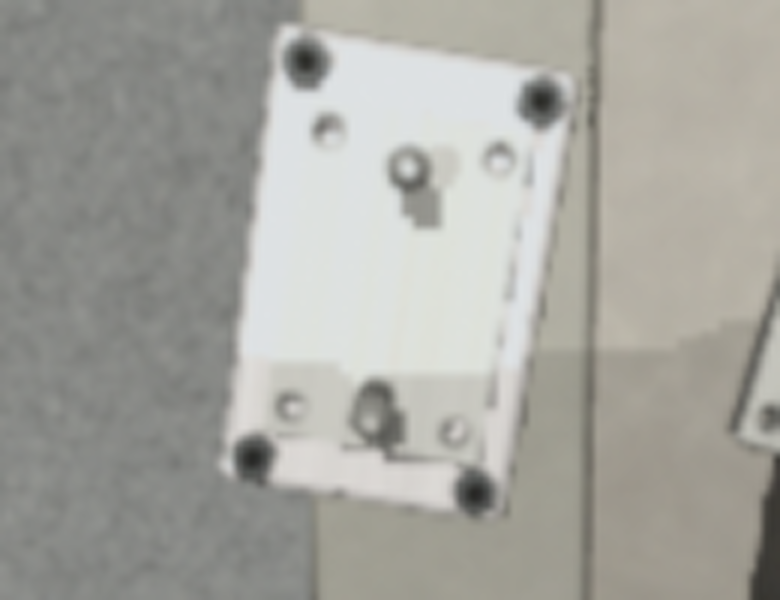

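Jig crop (scale 6, offset (205,91)): pin tops at about (408,165) and (370,415). Plate screws at (329,130), (499,157), (455,431), (292,405); base screws at (305,62), (541,100), (476,492), (253,458).

```bash
python3 -c "
from h import *
import pickle
f=pickle.load(open('w3.pkl','rb'));g=pickle.load(open('w2.pkl','rb'))
def rep(n,g,z,P,sc,o):
  q=np.array([onz(g,a/sc+o[0]-.5,b/sc+o[1]-.5,z)[:2] for a,b in P]); d=q[0]-q[1] if len(q)==2 else (q[0]+q[1]-q[2]-q[3])/2
  print(n,np.round(q.mean(0),4),np.round(np.hypot(*d),4),'ang',np.round(np.arctan2(d[0],-d[1]),3))
o=(205,91)
rep('pintop',f,.06,[(408,165),(370,415)],6,o)
rep('pinbase',f,.02,[(410,173),(376,391)],6,o)
rep('screws',f,.02,[(329,130),(499,157),(455,431),(292,405)],6,o)
rep('bscrews',f,.01,[(305,62),(541,100),(476,492),(253,458)],6,o)
o=(110,60)
rep('w2 bscrews',g,.01,[(175,6),(290,25),(274,218),(165,202)],2.96,o)
rep('w2 screws',g,.02,[(185,38),(266,51),(254,187),(175,174)],2.96,o)
s=arm.get_state();print(s['eef_pos'],s['ee_rot'])
to([.517,-.09,.15],-np.pi/2+.07)
"
```

```text
pintop [ 0.6104 -0.2088] 0.0429 ang -0.166
pinbase [ 0.6104 -0.2081] 0.0419 ang -0.17
screws [ 0.6102 -0.2081] 0.0527 ang -0.161
bscrews [ 0.6104 -0.2075] 0.0778 ang -0.162
w2 bscrews [ 0.6109 -0.2079] 0.0774 ang -0.16
w2 screws [ 0.6105 -0.208 ] 0.0529 ang -0.176
[ 0.60438221 -0.14877919  0.2264723 ] [ 3.14098828e+00 -3.78162729e-05 -1.57536028e+00]
to [-0.2335  0.3504  0.3061] [ 0.0008 -0.     -0.0949]
```

Emit:
jog_arm --steps '[[[90,-0.2335,0.35,0.3,0,0,0.095],[90,-0.2335,0.35,0.3,0,0,0.095],[90,-0.2335,0.35,0.3,0,0,0.095],[90,-0.2335,0.35,0.5,0,0,0.095],[90,-0.2335,0.35,0.65,0,0,0.095],[90,-0.2335,0.35,0.75,0,0,0.095],[90,-0.2335,0.35,0.75,0,0,0.095],[90,-0.2335,0.35,0.75,0,0,0.095]]]'

```text
t: 3.65
eef_pos: [0.5181, -0.089, 0.0403]
ee_rot: [-3.141, -0.0, -1.648]
force: [0.6, -1.0, 0.1]
width: 0.0568
gripper_force: 0.0
```

```bash
python3 -c "
from h import *
s=arm.get_state();print(s['eef_pos'],s['ee_rot'],s['width'],s['force'])
f=grab('wrist','w4.png')
y=Ro.from_euler('xyz',s['ee_rot']).apply([0,1,0])
print(proj(f,s['eef_pos']),proj(f,s['eef_pos']+y*.0283),proj(f,s['eef_pos']-y*.0283),proj(f,[.517,-.0898,.008]))
to([.517,-.0898,.003],-1.65)"
```

```text
[ 0.51805499 -0.08902291  0.0402737 ] [-3.14074741e+00 -1.26100191e-04 -1.64755732e+00] 0.05682553279500369 [ 0.61364833 -0.9977296   0.09300633]
[275.1308307 262.1961469] [324.17171803 262.20281622] [226.07384653 262.19125336] [276.7501678  239.72269339]
to [0.0041 0.0073 0.1516] [-0.0031  0.0004  0.0031]
```

View pics/w4.png

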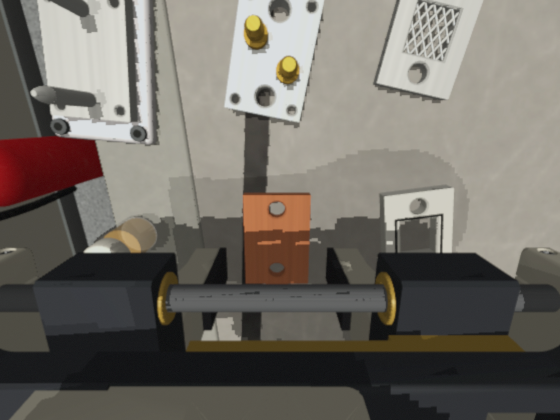

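The wrist view shows the fingers straddling the copper plate (edges at columns 243 and 311, hole at (277,208)). It is well centred, so I'll go down and grip.

Emit:
jog_arm --steps '[[[90,0.004,0.007,0.1,0,0,0],[90,0.004,0.007,0.152,0,0,0],[90,0.004,0.007,0.152,0,0,0],[150,0.004,0.007,0.152,0,0,0],[200,0.004,0.007,0.152,0,0,0],[200,0.004,0.007,0.152,0,0,0],[200,0.004,0.007,0.152,0,0,0]]]' --newtons 30

```text
t: 4.4
eef_pos: [0.5173, -0.0896, 0.0026]
ee_rot: [-3.139, 0.0, -1.647]
force: [-2.0, 1.4, 7.9]
width: 0.0435
gripper_force: 30.0
```

```bash
python3 -c "
from h import *
s=arm.get_state();print(s['eef_pos'],s['ee_rot'],s['width'],s['force'],s['gripper_force'])
f=grab('wrist','w5.png')
c=f['color'].astype(int); m=((c[:,:,0]>c[:,:,2]+50)&(c[:,:,0]>90)).astype(np.uint8); m[:150]=0;m[285:]=0
for r in (195,200,205,225,235,245): 
  k=np.flatnonzero(m[r,200:350])+200; print(r,k.min() if len(k) else None,k.max() if len(k) else None)
y=Ro.from_euler('xyz',s['ee_rot']).apply([0,1,0])
for h in (.008,): print(proj(f,s['eef_pos']+[0,0,.005]-y*0.022),proj(f,s['eef_pos']+[0,0,.005]+y*.022))
to([s['eef_pos'][0],s['eef_pos'][1],.12],-1.734)"
```

```text
[ 0.5173372  -0.08961156  0.00259221] [-3.13887963e+00  4.37818651e-04 -1.64746767e+00] 0.04346940728314436 [-1.97672019  1.39715308  7.89391091] 30.004602670669556
195 None None
200 None None
205 None None
225 235 317
235 237 317
245 237 315
[235.92420749 266.17952933] [314.32602706 266.19009821]
to [-2.000e-04 -1.300e-03 -4.697e-01] [-0.0033  0.0007  0.1102]
```

Emit:
jog_arm --steps '[[[200,0,0,-0.2,0,0,0],[200,0,0,-0.4,0,0,0],[200,0.444,-0.41,-0.4,0,0,0.11],[200,0.444,-0.41,-0.4,0,0,0.11],[200,0.444,-0.41,-0.4,0,0,0.11],[200,0.444,-0.41,-0.4,0,0,0.11],[200,0.444,-0.41,-0.4,0,0,0.11],[200,0.444,-0.41,-0.4,0,0,0.11]]]'

```text
t: 5.25
eef_pos: [0.6088, -0.208, 0.1009]
ee_rot: [3.141, 0.0, -1.735]
force: [-1.2, -0.9, -1.2]
width: 0.0433
gripper_force: 30.0
```

```bash
python3 -c "
from h import *
s=arm.get_state();print(s['eef_pos'],s['ee_rot'],s['width'],s['force'])
f=grab('wrist','w6.png');
import pickle;pickle.dump(f,open('w6.pkl','wb'))
a=f['color'][150:300,190:370,::-1]
cv2.imwrite('pics/c6.png',cv2.resize(a,None,fx=4,fy=4,interpolation=cv2.INTER_CUBIC))
to([.611,-.2081,.07],-1.734)"
```

```text
[ 0.60879823 -0.20797858  0.1008601 ] [ 3.14053985e+00  2.27721815e-04 -1.73467362e+00] 0.04326728315893657 [-1.19565565 -0.92821187 -1.17591911]
to [ 0.0005 -0.0085  0.1245] [0.0007 0.0002 0.0001]
```

View pics/c6.png

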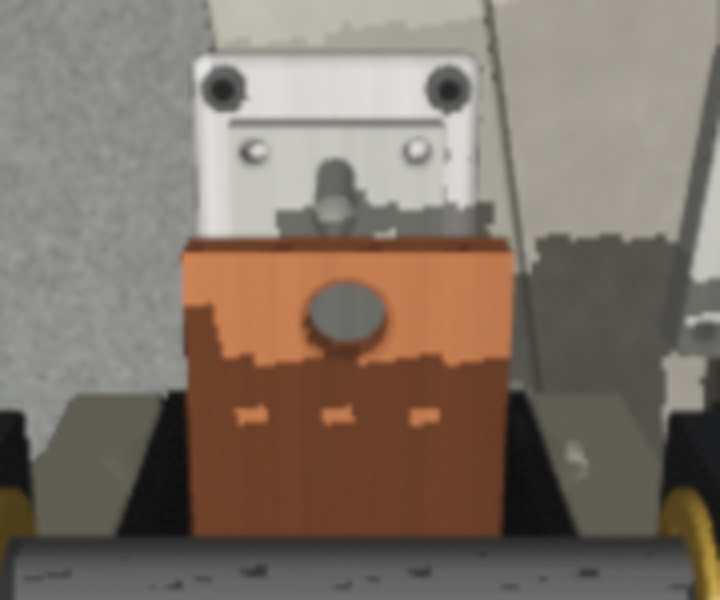

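The view shows the plate hole at crop (346,313) and the jig pin at (336,210). The plate needs about 2 mm more in +x, which matches the computed correction. I'll apply it and lower to just above the pins.

Emit:
jog_arm --steps '[[[200,0,-0.0085,0.125,0,0,0],[200,0,-0.0085,0.125,0,0,0],[200,0,-0.0085,0.125,0,0,0]]]'

```text
t: 5.6
eef_pos: [0.6111, -0.2079, 0.07]
ee_rot: [3.14, -0.0, -1.733]
force: [0.6, -0.6, -1.1]
width: 0.0435
gripper_force: 30.0
```

```bash
python3 -c "
from h import *
import pickle
g=pickle.load(open('w6.pkl','rb'))
s=arm.get_state();print(s['eef_pos'],s['ee_rot'],s['force'])
h=onz(g,346/4+190-.5,313/4+150-.5,.1063)
print('hole-tcp in w6, along axis (expect .022)',h[:2]-[.6088,-.208], np.dot(h[:2]-[.6088,-.208],[-.162,-.987]))
to([.611,-.2081,.07],-1.734)"
```

```text
[ 0.61108735 -0.20790352  0.07002675] [ 3.14004955e+00 -3.20543081e-04 -1.73310105e+00] [ 0.62565158 -0.5769991  -1.09142714]
hole-tcp in w6, along axis (expect .022) [-0.004187   -0.02268398] 0.02306737998105247
to [0.0008 0.0002 0.0001] [ 0.002  -0.0004  0.0011]
```

Emit:
jog_arm --steps '[[[200,0,0,0.03,0,0,0],[200,0,0,0.06,0,0,0],[200,0,0,0.09,0,0,0],[200,0,0,0.12,0,0,0],[200,0,0,0.12,0,0,0]]]'

```text
t: 6.1
eef_pos: [0.6109, -0.2086, 0.0383]
ee_rot: [3.139, -0.0, -1.735]
force: [0.5, -0.1, -2.4]
width: 0.0432
gripper_force: 30.0
```

Emit:
jog_arm --steps '[[[200,0,0,0.04,0,0,0],[200,0,0,0.06,0,0,0],[200,0,0,0.064,0,0,0],[200,0,0,0.064,0,0,0]]]'

```text
t: 6.5
eef_pos: [0.6118, -0.2087, 0.0235]
ee_rot: [3.141, -0.0, -1.734]
force: [-0.1, 0.5, -1.6]
width: 0.0433
gripper_force: 30.0
```

Emit:
jog_arm --steps '[[[90,0,0,0,0,0,0],[90,0,0,0,0,0,0],[90,0,0,-0.15,0,0,0],[90,0,0,-0.35,0,0,0],[90,0,0,-0.5,0,0,0],[90,-0.2,0.4,-0.5,0,0,-0.13],[90,-0.367,0.827,-0.5,0,0,-0.272],[90,-0.367,0.827,-0.5,0,0,-0.272]]]'

```text
t: 7.3
eef_pos: [0.4859, -0.1249, 0.1493]
ee_rot: [-3.14, 0.0, -1.518]
force: [-0.4, 1.4, 0.8]
width: 0.0566
gripper_force: 0.0
```

```bash
python3 -c "
from h import *
s=arm.get_state();print(s['eef_pos'],s['width'])
f=grab('wrist','w7.png'); g=grab('top')['color'][130:170,325:380,::-1]
a=cv2.resize(f['color'][:,:,::-1],None,fx=1,fy=1);b=cv2.resize(g,None,fx=4,fy=4,interpolation=cv2.INTER_CUBIC);a[420-160:420,0:220]=b
cv2.imwrite('pics/c7.png',a)
to([.423,-.0847,.04],-1.52)"
```

```text
[ 0.4859201  -0.12494757  0.14927266] 0.0565768967400847
to [-0.1678  0.2268  0.4377] [0.0007 0.0017 0.0005]
```

View pics/c7.png

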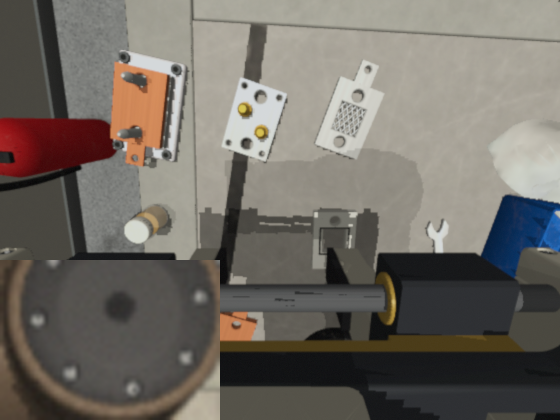

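The copper plate lies flat over both pins on the jig at (140,105), tab toward the robot's left. Next is the frame.

Emit:
jog_arm --steps '[[[90,-0.168,0.227,0.1,0,0,0],[90,-0.168,0.227,0.1,0,0,0],[90,-0.168,0.227,0.3,0,0,0],[90,-0.168,0.227,0.435,0,0,0],[90,-0.168,0.227,0.435,0,0,0],[90,-0.168,0.227,0.435,0,0,0]]]'

```text
t: 8.0
eef_pos: [0.4288, -0.0865, 0.0407]
ee_rot: [3.141, -0.001, -1.52]
force: [0.9, 0.2, 0.6]
width: 0.0567
gripper_force: 0.0
```

```bash
python3 -c "
from h import *
s=arm.get_state();print(s['eef_pos'],s['width'])
f=grab('wrist','w8.png')
y=Ro.from_euler('xyz',s['ee_rot']).apply([0,1,0])
c=f['color']; cv2.imwrite('pics/c8.png',cv2.resize(c[150:290,190:370,::-1],None,fx=4,fy=4,interpolation=cv2.INTER_CUBIC))
print(proj(f,[.4225,-.0847,.01]),proj(f,[.4225+.05*.022,-.0847-.022,.01]))
to([.423,-.0847,.003],-1.52)"
```

```text
[ 0.42880921 -0.08653263  0.04071687] 0.056706015546646726
[284.40253643 244.62254769] [284.70380003 213.48425602]
to [-0.008   0.0263  0.1537] [-0.0019 -0.0002 -0.0004]
```

View pics/c8.png

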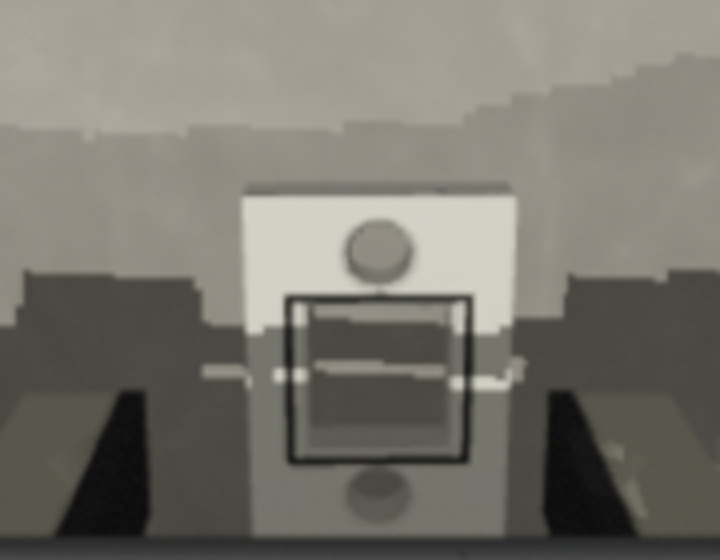

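Frame hole at (284.6,212.4), predicted (284.7,213.5), so it agrees. I'll grip it.

Emit:
jog_arm --steps '[[[90,-0.008,0.026,0.08,0,0,0],[90,-0.008,0.026,0.153,0,0,0],[90,-0.008,0.026,0.153,0,0,0],[150,-0.008,0.026,0.153,0,0,0],[200,-0.008,0.026,0.153,0,0,0],[200,-0.008,0.026,0.153,0,0,0],[200,-0.008,0.026,0.153,0,0,0]]]' --newtons 25

```text
t: 8.75
eef_pos: [0.423, -0.0846, 0.0032]
ee_rot: [-3.139, 0.0, -1.52]
force: [-0.6, 0.6, 8.6]
width: 0.0434
gripper_force: 25.0
```

```bash
python3 -c "
from h import *
s=arm.get_state();print(s['eef_pos'],s['ee_rot'],s['width'],s['gripper_force'])
s['eef_pos'][2]+=.1
to([.611,-.2082,.105],-1.734,s)"
```

```text
[ 0.42298545 -0.08456333  0.00315913] [-3.13891445e+00  2.73111911e-04 -1.52031155e+00] 0.04343941066010211 25.003547966480255
to [ 0.5319 -0.7262 -0.0056] [-0.0034  0.0007  0.2721]
```

Emit:
jog_arm --steps '[[[200,0,0,-0.2,0,0,0],[200,0,0,-0.41,0,0,0.06],[200,0.532,-0.726,-0.41,0,0,0.272],[200,0.532,-0.726,-0.41,0,0,0.272],[200,0.532,-0.726,-0.41,0,0,0.272],[200,0.532,-0.726,-0.41,0,0,0.272],[200,0.532,-0.726,-0.41,0,0,0.272],[200,0.532,-0.726,-0.41,0,0,0.272]]]'

```text
t: 9.55
eef_pos: [0.612, -0.2106, 0.1041]
ee_rot: [-3.141, -0.0, -1.736]
force: [-1.9, 0.6, -0.4]
width: 0.0435
gripper_force: 25.0
```

```bash
python3 -c "
from h import *
s=arm.get_state();print(s['eef_pos'],s['ee_rot'],s['width'])
to([.611,-.2084,.07],-1.734,s)"
```

```text
[ 0.61195047 -0.21061768  0.104067  ] [-3.14094172e+00 -4.80610937e-04 -1.73615055e+00] 0.04349000235626895
to [-0.0082  0.0053  0.1363] [-0.0008 -0.0006 -0.0027]
```

Emit:
jog_arm --steps '[[[200,-0.008,0.005,0.07,0,0,0],[200,-0.008,0.005,0.136,0,0,0],[200,-0.008,0.005,0.136,0,0,0],[200,-0.008,0.005,0.136,0,0,0]]]'

```text
t: 9.95
eef_pos: [0.6085, -0.2062, 0.071]
ee_rot: [3.141, -0.0, -1.734]
force: [-0.3, 0.5, -0.9]
width: 0.0433
gripper_force: 25.0
```

```bash
python3 -c "
from h import *
s=arm.get_state();print(s['eef_pos'],s['ee_rot'],s['width'])
f=grab('wrist','w9.png')
cv2.imwrite('pics/c9.png',cv2.resize(f['color'][150:300,190:370,::-1],None,fx=4,fy=4,interpolation=cv2.INTER_CUBIC))
to([.611,-.2084,.07],-1.734,s)"
```

```text
[ 0.60846133 -0.20616229  0.07097166] [ 3.14144276e+00 -1.76701816e-04 -1.73396841e+00] 0.04331740881334465
to [ 0.0072 -0.0115  0.0039] [ 0.0002 -0.0002  0.    ]
```

View pics/c9.png

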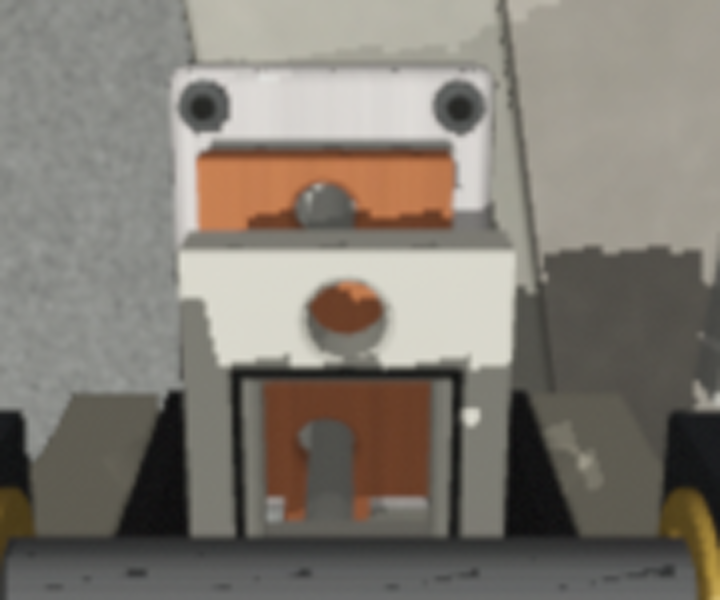

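Image: the pin top (326,200) sits left of the hole (346,317), so about 2.5 mm more in +x, as computed. I'll correct, then descend.

Emit:
jog_arm --steps '[[[200,0.007,-0.0115,0,0,0,0],[200,0.007,-0.0115,0,0,0,0],[200,0.007,-0.0115,0.03,0,0,0],[200,0.007,-0.0115,0.06,0,0,0],[200,0.007,-0.0115,0.09,0,0,0],[200,0.007,-0.0115,0.11,0,0,0],[200,0.007,-0.0115,0.11,0,0,0]]]'

```text
t: 10.7
eef_pos: [0.6104, -0.2085, 0.0414]
ee_rot: [3.139, -0.0, -1.734]
force: [0.0, 0.2, -0.6]
width: 0.0435
gripper_force: 25.0
```

Emit:
jog_arm --steps '[[[200,0,0,0.02,0,0,0],[200,0,0,0.04,0,0,0],[200,0,0,0.04,0,0,0],[200,0,0,0.04,0,0,0]]]'

```text
t: 11.1
eef_pos: [0.6112, -0.2086, 0.0327]
ee_rot: [3.141, -0.0, -1.734]
force: [1.1, 0.3, -0.4]
width: 0.0435
gripper_force: 25.0
```

Emit:
jog_arm --steps '[[[200,0,0,0.005,0,0,0],[90,0,0,0.005,0,0,0],[90,0,0,0.005,0,0,0],[90,0,0,-0.2,0,0,0],[90,0,0,-0.4,0,0,0],[90,0.06,0.37,-0.4,0,0,0.07],[90,0.123,0.744,-0.4,0,0,0.153],[90,0.123,0.744,-0.4,0,0,0.153]]]'

```text
t: 11.9
eef_pos: [0.4597, -0.2084, 0.133]
ee_rot: [-3.141, 0.0, -1.857]
force: [-0.4, 0.9, -0.6]
width: 0.0568
gripper_force: 0.0
```

Emit:
jog_arm --steps '[[[90,0,0,0,0,0,0],[90,0,0,0,0,0,0]]]'

```text
t: 12.1
eef_pos: [0.4607, -0.2087, 0.1338]
ee_rot: [-3.139, 0.0, -1.855]
force: [-0.3, 0.0, 0.4]
width: 0.0562
gripper_force: 0.0
```

```bash
python3 -c "
from h import *
s=arm.get_state();print(s['eef_pos'],s['ee_rot'],s['width'])
to([.4225,-.2085,.04],-1.854,s)"
```

```text
[ 0.46074909 -0.20871128  0.13377164] [-3.13939250e+00  3.13151077e-04 -1.85452305e+00] 0.05624354506733439
to [0.0421 0.1479 0.3747] [-0.0028  0.0004 -0.0007]
```

Emit:
jog_arm --steps '[[[90,0.042,0.148,0.1,0,0,0],[90,0.042,0.148,0.25,0,0,0],[90,0.042,0.148,0.375,0,0,0],[90,0.042,0.148,0.375,0,0,0],[90,0.042,0.148,0.375,0,0,0]]]'

```text
t: 12.6
eef_pos: [0.4237, -0.2084, 0.0391]
ee_rot: [3.141, -0.001, -1.854]
force: [1.0, -0.4, 1.1]
width: 0.0568
gripper_force: 0.0
```

```bash
python3 -c "
from h import *
s=arm.get_state();print(s['eef_pos'],s['ee_rot'],s['width'])
f=grab('wrist','w10.png')
print([proj(f,[.4222-.279*k,-.2085-.96*k,.008]) for k in (-.022,0,.022)])
to([.4225,-.2085,.003],-1.854,s)"
```

```text
[ 0.42373382 -0.20838927  0.0390844 ] [ 3.14056385e+00 -6.85739740e-04 -1.85382755e+00] 0.05680455964305814
[array([277.3684808, 270.393422 ]), array([277.4177139 , 241.00226674]), array([277.47011564, 209.73015152])]
to [0.0017 0.0045 0.1443] [ 0.0013 -0.0009  0.0002]
```

View pics/w10.png

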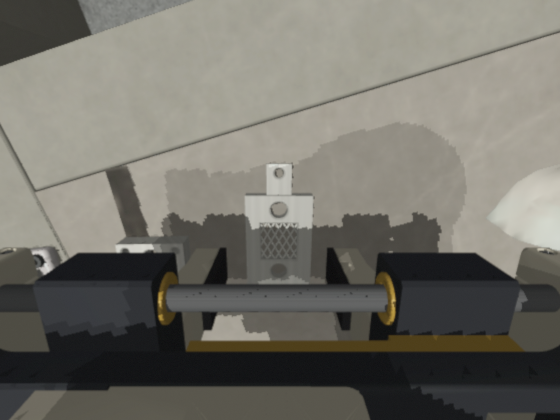

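The mesh plate is square between the fingers, with holes at (279,209) and (279,271); predicted (277.4,209.7) and (277.4,270.4). I'll grip it.

Emit:
jog_arm --steps '[[[90,0.002,0.006,0.08,0,0,0],[90,0.002,0.006,0.145,0,0,0],[90,0.002,0.006,0.145,0,0,0],[150,0.002,0.006,0.145,0,0,0],[200,0.002,0.006,0.145,0,0,0],[200,0.002,0.006,0.145,0,0,0],[200,0.002,0.006,0.145,0,0,0]]]' --newtons 30

```text
t: 13.35
eef_pos: [0.4224, -0.2084, 0.0039]
ee_rot: [-3.139, 0.0, -1.854]
force: [0.0, 1.6, 7.4]
width: 0.0436
gripper_force: 30.0
```

```bash
python3 -c "
from h import *
s=arm.get_state();print(s['eef_pos'],s['ee_rot'],s['width'],s['gripper_force'])
to([.611,-.2084,.103],-1.734,s)"
```

```text
[ 0.42243284 -0.20839391  0.00394605] [-3.13904344e+00  3.86185000e-04 -1.85401252e+00] 0.04364424698459632 30.005451142787933
to [-0.2109 -0.7252 -0.3943] [-0.0033  0.0003 -0.1528]
```

Emit:
jog_arm --steps '[[[200,0,0,-0.2,0,0,0],[200,0,0,-0.4,0,0,-0.05],[200,-0.211,-0.725,-0.4,0,0,-0.153],[200,-0.211,-0.725,-0.4,0,0,-0.153],[200,-0.211,-0.725,-0.4,0,0,-0.153],[200,-0.211,-0.725,-0.4,0,0,-0.153],[200,-0.211,-0.725,-0.4,0,0,-0.153],[200,-0.211,-0.725,-0.4,0,0,-0.153]]]'

```text
t: 14.15
eef_pos: [0.61, -0.2082, 0.1019]
ee_rot: [3.14, 0.0, -1.734]
force: [-0.7, -0.8, -1.4]
width: 0.0432
gripper_force: 30.0
```

Emit:
jog_arm --steps '[[[200,0,0,0.07,0,0,0],[200,0,0,0.125,0,0,0],[200,0,0,0.125,0,0,0],[200,0,0,0.125,0,0,0]]]'

```text
t: 14.55
eef_pos: [0.6094, -0.2085, 0.0715]
ee_rot: [3.141, -0.0, -1.734]
force: [1.0, 0.4, -0.3]
width: 0.0432
gripper_force: 30.0
```

```bash
python3 -c "
from h import *
s=arm.get_state();print(s['eef_pos'],s['ee_rot'],s['width'])
f=grab('wrist','w11.png')
cv2.imwrite('pics/c11.png',cv2.resize(f['color'][150:300,190:370,::-1],None,fx=4,fy=4,interpolation=cv2.INTER_CUBIC))
to([.611,-.2085,.07],-1.734,s)"
```

```text
[ 0.60935607 -0.20850658  0.07147803] [ 3.14082581e+00 -1.91969824e-04 -1.73437401e+00] 0.04318567281447754
to [-0.0011 -0.0065  0.0059] [ 0.001  -0.0002 -0.0005]
```

View pics/c11.png

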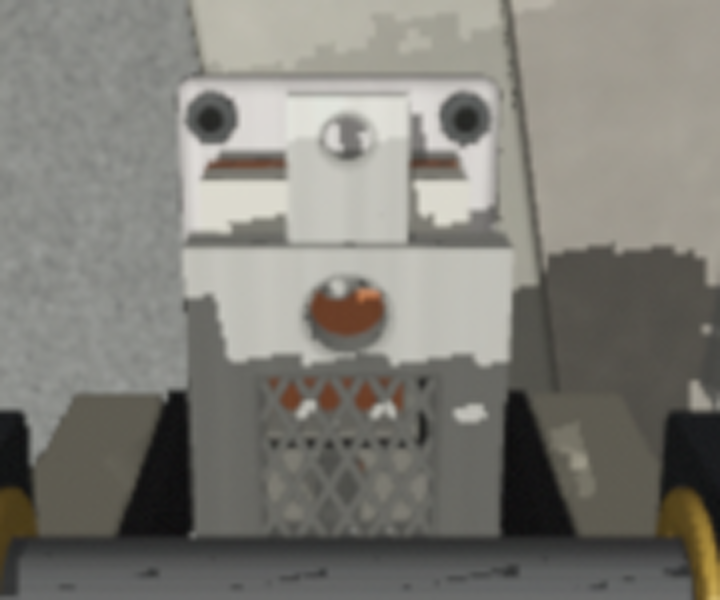

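The mesh is held tab right, hole at crop (347,310), with the white frame seated on the copper below. I'll correct 1.6 mm and lower.

Emit:
jog_arm --steps '[[[200,-0.001,-0.0065,0,0,0,0],[200,-0.001,-0.0065,0,0,0,0],[200,-0.001,-0.0065,0.03,0,0,0],[200,-0.001,-0.0065,0.06,0,0,0],[200,-0.001,-0.0065,0.09,0,0,0],[200,-0.001,-0.0065,0.09,0,0,0]]]'

```text
t: 15.2
eef_pos: [0.6105, -0.2083, 0.047]
ee_rot: [3.139, -0.0, -1.735]
force: [-0.6, 0.4, -1.6]
width: 0.0436
gripper_force: 30.0
```

Emit:
jog_arm --steps '[[[200,0,0,0.02,0,0,0],[200,0,0,0.02,0,0,0],[200,0,0,0.02,0,0,0]]]'

```text
t: 15.5
eef_pos: [0.6117, -0.2085, 0.0439]
ee_rot: [3.142, -0.0, -1.734]
force: [0.3, -0.2, -0.8]
width: 0.0433
gripper_force: 30.0
```

Emit:
jog_arm --steps '[[[90,0,0,0,0,0,0],[90,0,0,0,0,0,0],[90,0,0,-0.2,0,0,0],[90,0,0,-0.36,0,0,0],[90,0.041,0.397,-0.36,0,0,0.134],[90,0.041,0.397,-0.36,0,0,0.134],[90,0.041,0.397,-0.36,0,0,0.134],[90,0.041,0.397,-0.36,0,0,0.134]]]'

```text
t: 16.3
eef_pos: [0.5116, -0.2025, 0.1352]
ee_rot: [-3.139, 0.0, -1.839]
force: [0.8, -0.6, 0.2]
width: 0.0565
gripper_force: 0.0
```

```bash
python3 -c "
from h import *
s=arm.get_state();print(s['eef_pos'],s['ee_rot'],s['width'])
f=grab('wrist','w12.png')
to([.5113,-.202,.04],-1.839,s)"
```

```text
[ 0.51155194 -0.20249461  0.13519517] [-3.13937148e+00  3.11344239e-04 -1.83937121e+00] 0.05649713339592574
to [-0.0015  0.0023  0.3808] [-0.0028  0.0004 -0.0005]
```

View pics/w12.png

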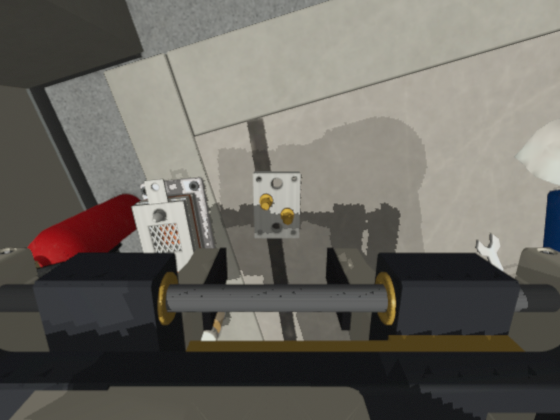

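I have now viewed all 14 pictures. The port plate is at (277,205), squarely between the fingers. The mesh is on the jig at (165,230). From here I'll check numerically against projections.

```bash
python3 -c "
from h import *
f=grab('wrist'); th=-.163
for z in (.046,.05,.056):
  print(z,[np.round(proj(f,[.611+a*np.cos(th)-b*np.sin(th),-.2085+a*np.sin(th)+b*np.cos(th),z])).astype(int).tolist() for a,b in ((.022,-.032),(-.022,-.032),(-.022,.032),(0,-.052),(0,-.022))])
im=cv2.imread('pics/w12.png',0)
e=cv2.Canny(im,60,150)
for r in (205,215,225,235,245): print(r,np.flatnonzero(e[r,120:220])+120)
print('port',[np.round(proj(f,[.5107-.265*k,-.202-.964*k,.014]),1).tolist() for k in (-.022,0,.022)])
"
```

```text
0.046 [[133, 205], [184, 200], [197, 268], [153, 180], [161, 214]]
0.05 [[130, 207], [182, 201], [196, 270], [151, 180], [159, 215]]
0.056 [[127, 209], [180, 203], [194, 273], [148, 182], [156, 218]]
205 [133 134 135 136 140 141 142 143 144 145 146 147 148 149 150 151 152 153
 154 184 190 192 199 200 205 208 212]
215 [133 152 161 166 185 192 194 201 206 210 219]
225 [136 148 149 150 151 152 153 154 156 158 162 169 172 175 176 187 194 196
 203 207 212]
235 [127 128 129 139 151 152 154 158 160 173 189 196 198 204 207 211 214]
245 [121 141 152 154 155 156 161 162 170 171 175 176 177 181 191 198 200 206
 207 208 212 215]
port [[277.9, 227.3], [278.0, 205.7], [278.0, 183.2]]
```

The mesh matches the seated height (corner (133,205), right edge at column 184). Now I'll grip the port plate.

Emit:
jog_arm --steps '[[[90,-0.001,0.002,0.15,0,0,0],[90,-0.001,0.002,0.3,0,0,0],[90,-0.001,0.002,0.42,0,0,0],[90,-0.001,0.002,0.515,0,0,0],[90,-0.001,0.002,0.515,0,0,0],[90,-0.001,0.002,0.515,0,0,0]]]'

```text
t: 17.0
eef_pos: [0.5123, -0.202, 0.0044]
ee_rot: [3.14, -0.0, -1.839]
force: [0.8, 0.0, 0.8]
width: 0.0568
gripper_force: 0.0
```

Emit:
jog_arm --steps '[[[150,0,0,0,0,0,0],[200,0,0,0,0,0,0],[200,0,0,0,0,0,0],[200,0,0,0,0,0,0]]]' --newtons 40

```text
t: 17.4
eef_pos: [0.5122, -0.202, 0.0058]
ee_rot: [-3.14, 0.0, -1.839]
force: [0.2, 0.6, 2.2]
width: 0.0434
gripper_force: 40.0
```

```bash
python3 -c "
from h import *
s=arm.get_state();print(s['eef_pos'],s['ee_rot'],s['width'],s['gripper_force'])
to([.611,-.2085,.11],-1.734,s)"
```

```text
[ 0.51223229 -0.2020274   0.00584229] [-3.14008178e+00  3.27152067e-04 -1.83945953e+00] 0.04341838485191964 40.00064671039581
to [-0.08   -0.3884 -0.416 ] [-0.0019  0.0003 -0.1343]
```

Emit:
jog_arm --steps '[[[200,0,0,-0.2,0,0,0],[200,0,0,-0.416,0,0,0],[200,0,0,-0.416,0,0,0],[200,-0.08,-0.388,-0.416,0,0,-0.134],[200,-0.08,-0.388,-0.416,0,0,-0.134],[200,-0.08,-0.388,-0.416,0,0,-0.134],[200,-0.08,-0.388,-0.416,0,0,-0.134],[200,-0.08,-0.388,-0.416,0,0,-0.134]]]'

```text
t: 18.2
eef_pos: [0.6092, -0.2083, 0.1083]
ee_rot: [3.14, 0.0, -1.735]
force: [-0.3, -0.0, -1.8]
width: 0.0435
gripper_force: 40.0
```

Emit:
jog_arm --steps '[[[200,0,0,0.07,0,0,0],[200,0,0,0.135,0,0,0],[200,0,0,0.135,0,0,0],[200,0,0,0.135,0,0,0]]]'

```text
t: 18.6
eef_pos: [0.6098, -0.2086, 0.0759]
ee_rot: [3.141, -0.0, -1.734]
force: [0.4, 0.2, -1.6]
width: 0.0436
gripper_force: 40.0
```

```bash
python3 -c "
from h import *
s=arm.get_state();print(s['eef_pos'],s['ee_rot'],s['width'])
f=grab('wrist','w13.png')
to([.611,-.2085,.07],-1.734,s)
# dark hole in held plate
z=s['eef_pos'][2]+.0082; c=s['eef_pos'][:2]
p=proj(f,[*(c+.022*np.array([-.162,-.987])),z]); print('pred hole',p)
u,v=p.round().astype(int); g=cv2.cvtColor(f['color'],cv2.COLOR_RGB2GRAY)[v-16:v+16,u-22:u+22]
print(g[::2,::2])
"
```

```text
[ 0.60979998 -0.20856619  0.07588224] [ 3.14124903e+00 -2.14843279e-04 -1.73428246e+00] 0.043649766120286884
to [-0.001  -0.0047  0.0235] [ 0.0004 -0.0003 -0.0004]
pred hole [275.12032604 231.45508713]
[[193 193 193 193 194 194 195 198 198 196 193 192 195 197 196 196 196 196
  197 197 198 200]
 [194 194 194 195 195 195 196 199 199 197 195 193 196 198 197 197 197 197
  198 198 199 200]
 [194 194 194 194 195 195 196 199 199 197 193 191 194 197 197 197 196 197
  198 197 199 200]
 [194 194 194 194 195 195 196 198 195 178 154 150 166 171 173 190 196 197
  198 197 199 200]
 [194 194 194 194 194 194 195 192 154 115 128 186 187 188 182 169 185 197
  197 197 199 200]
 [194 194 194 194 194 195 190 139 101 100  84 138 166 163  93 100 152 188
  197 197 199 200]
 [194 194 194 194 194 194 178 111  80  90  94 104  89 100  95 103 110 172
  197 197 199 200]
 [194 194 193 194 194 193 150  82  78  77 103  94  74  78 104 100 102 160
  195 197 199 200]
 [194 194 193 194 194 191 146  80  86  92 103  98  78  87 108 106 103 156
  193 197 199 199]
 [194 194 194 194 194 193 159  91  89  97 102 106 108 111 111 108 105 168
  193 196 199 200]
 [194 193 193 194 194 193 174 140  90  97 102 105 109 109 108 106 125 178
  195 196 199 200]
 [193 193 194 193 194 194 188 167 120  97 102  95 107 108 108 122 169 187
  197 196 199 199]
 [171 193 193 193 194 193 192 184 166 103  87  88 111 116 142 172 185 195
  193 193 195 163]
 [150 190 189 157 153 154 143 115 112 105 102 108 165 172 168 147 155 154
  119 115 117 111]
 [108 113 112 106 106 106 107 110 109 108 106 105 112 113 112 108 108 109
  108 108 110 111]
 [106 106 105 105 105 106 107 109 109 108 107 105 108 109 108 108 108 108
  109 107 110 110]]
```

Emit:
jog_arm --steps '[[[200,-0.001,-0.005,0,0,0,0],[200,-0.001,-0.005,0,0,0,0],[200,-0.001,-0.005,0.03,0,0,0],[200,-0.001,-0.005,0.055,0,0,0],[200,-0.001,-0.005,0.075,0,0,0],[200,-0.001,-0.005,0.09,0,0,0],[200,-0.001,-0.005,0.09,0,0,0]]]'

```text
t: 19.35
eef_pos: [0.6115, -0.2084, 0.0523]
ee_rot: [3.141, -0.0, -1.734]
force: [-0.0, -0.6, -1.1]
width: 0.0434
gripper_force: 40.0
```

Emit:
jog_arm --steps '[[[200,0,0,0.004,0,0,0],[200,0,0,0.006,0,0,0],[200,0,0,0.006,0,0,0]]]'

```text
t: 19.65
eef_pos: [0.6118, -0.2084, 0.0518]
ee_rot: [-3.141, -0.0, -1.734]
force: [-1.9, 0.7, 3.6]
width: 0.0434
gripper_force: 40.0
```

Emit:
jog_arm --steps '[[[90,0,0,0,0,0,0],[90,0,0,0,0,0,0],[90,0,0,-0.15,0,0,0],[90,0,0,-0.3,0,0,0],[90,0,0,-0.5,0,0,0],[90,-0.2,0.3,-0.6,0,0,0],[90,-0.2,0.3,-0.6,0,0,0],[90,-0.2,0.3,-0.6,0,0,0]]]'

```text
t: 20.45
eef_pos: [0.544, -0.1449, 0.2041]
ee_rot: [-3.138, 0.002, -1.733]
force: [2.1, -0.2, 0.8]
width: 0.0569
gripper_force: 0.0
```

```bash
python3 -c "
from h import *
s=arm.get_state();print(s['eef_pos'],s['ee_rot'],s['width'],s['force'])
f=grab('wrist','w14.png'); th=-.163
w=lambda a,b,z:[.611+a*np.cos(th)-b*np.sin(th),-.2085+a*np.sin(th)+b*np.cos(th),z]
C=np.array([proj(f,w(a,b,.06)) for a,b in ((.022,-.032),(-.022,-.032),(-.022,.032),(.022,.032))]);print('pred corners',C.round(1))
print('pred pins',proj(f,w(0,-.022,.06)),proj(f,w(0,.022,.06)),'barbs',[proj(f,w(a,b,.084)).round(1) for a,b in ((-.01,.007),(.01,-.007))])
hsv=cv2.cvtColor(f['color'],cv2.COLOR_RGB2HSV)
m=cv2.inRange(hsv,(15,110,90),(35,255,255)); x0,y0=C.min(0).astype(int)-15;x1,y1=C.max(0).astype(int)+15
mm=np.zeros_like(m);mm[y0:y1,x0:x1]=m[y0:y1,x0:x1]
n,l,st,ce=cv2.connectedComponentsWithStats(mm)
print([(st[i].tolist(),ce[i].round(1)) for i in range(1,n) if st[i,4]>15])
g=cv2.cvtColor(f['color'],cv2.COLOR_RGB2GRAY); e=cv2.Canny(g,60,150)
for r in np.linspace(C[:,1].min()+8,C[:,1].max()-8,4).astype(int): print(r,np.flatnonzero(e[r,max(x0,0):x1])+max(x0,0))
"
```

```text
[ 0.54398958 -0.14488331  0.20414614] [-3.13785471e+00  1.61859020e-03 -1.73287068e+00] 0.05692455183115869 [ 2.1351156  -0.22382898  0.79213516]
pred corners [[172.8 114. ]
 [219.  114. ]
 [222.4 180.4]
 [179.  180.3]]
pred pins [196.69197006 124.91151772] [199.97405876 170.48486946] barbs [array([203.3, 158.3]), array([180.1, 142.6])]
[([177, 135, 17, 13, 146], array([185.3, 141.2])), ([200, 150, 15, 13, 141], array([207.4, 156.2]))]
121 [173 176 177 181 191 192 200 201 211 216 220 229 230 234]
138 [175 177 178 179 188 189 193 194 220 233 235]
155 [176 199 200 203 204 205 212 216 221 233 236]
172 [178 195 199 200 202 205 222 225 230 231 233]
```

Emit:
jog_arm --steps '[[[90,0,0,0,0,0,0],[90,0,0,0,0,0,0],[90,0,0,0,0,0,0],[90,0,0,0,0,0,0]]]'

```text
t: 20.9
eef_pos: [0.546, -0.1474, 0.2006]
ee_rot: [3.14, -0.0, -1.735]
force: [-0.2, -1.2, -0.2]
width: 0.0566
gripper_force: 0.0
```

```bash
python3 -c "
from h import *
print(arm.get_state()['force'],arm.get_state()['eef_pos']); print(arm.job_done())"
```

```text
[-0.2027959  -1.1736011  -0.23913284] [ 0.54599287 -0.14735388  0.2005536 ]
the job is handed in; nothing more can be done
None
```

The flow cell is stacked on both pins in the required order (solid tab left, frame, mesh tab right, port plate barbs up) and handed in at about 21 s. My camera checks showed every part seated; I took no final picture of the vials, and the hand-in returned no verdict.

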